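# Pull up a pump head's gland nut to its witness mark with a T-handled socket key

### The arm

A 6-joint arm with a two-finger parallel gripper is mounted at the origin on the work surface; the furniture and walls round the work are solid. World frame = base frame: x ahead of the robot, y to its left, z up, the work surface at z = 0. Lengths are in m, angles in rad, forces in N, time in s.
With the tool pointing down it reaches from about 0.35 to 0.975 m from the base axis. Payload 4.9 kg.
Tool frame: the origin (TCP) lies midway between the tips of the shut fingers; the grasp point (between the pads) lies 19 mm behind it; z points along the fingers, y is the line along which they close (so a half turn about z gives the same grasp; the last joint's range is limited). The gripper opens to 85 mm and grips with 20 to 120 N. Pads are 22 mm wide; open, the fingers measure 114 mm over their backs; the gripper's body (76 mm by 85 mm) begins 54 mm behind the grasp point. The pads swing forward as they close: fully open they stand 13 mm farther back than shut.
Start: joints at [-1.251, 0.053, 1.613, -0, 1.476, -0.119], TCP at [0.266, -0.566, 0.231] pointing down, gripper open.
Joint ranges: [-3.01, 3.01], [-1.01, 2.22], [0.06, 2.58], [-1.02, 4.17], [0.09, 2.62], [-3.14, 3.14]. Speed limits (rad/s): [2.57, 2.57, 3.14, 3.14, 3.14, 3.14].

### API

Orientations are given as a unit quaternion [w, x, y, z].
In Python, from plant import state, grab_frame, camera_info, job_done, spot_in, masks_of, pinpoint gives the robot as it stands.
- The arm moves only by the shell command python3 -m handwheel 'ROWS' [OPENING]. ROWS is JSON, a list that holds one entry, the list of rows, each a list of 6 numbers: the shift along the world's x, y, z in m, then the turn, a rotation vector about the world's x, y, z in degrees. In form: [[[tx, ty, tz, ax, ay, az], ...]]. A call has 1 to 20 rows; each row shifts and turns the commanded pose from where the row before left it; what a row does not reach is not made up. A row lasts 1/12 s, in which the tool goes at most 41.7 mm and 7.16 degrees, less where a joint would pass 70% of its speed; a pose out of reach is approached as far as the arm can. A call is refused whole if a number of a shift passes 0.0417 or a number of a turn 7.16, either way. A call with a gripper value outside its range is refused whole. OPENING is the opening, from 0 (shut) to 1 (fully open), set as the call begins (- or left out, the last holds). The fingers move at their own pace and stop on an object; the grip force is fixed at half the most. Time passes only in rows, so rows that do not move let the fingers close. It gives the time, the measured TCP pose, the force, the opening and the grip force at its end, in the units of the state.
- state(): the state, without advancing time (a new reading comes with each control period).
- grab_frame(name): name is "side" or "top"; returns (picture, depth): 384x512x3 uint8, blue, green, red; 384x512 float32, m along the optical axis (not along the pixel's ray), 0 where there is no reading.
- camera_info(name): a dict with "fx", "fy", "cx", "cy" (pixels), "T" (4x4, takes a point from camera to world coordinates). Camera axes: x right, y up, looking along -z (the intrinsics and any distortion apply to the point x, -y, -z); pixel columns grow to the right and rows downward; lengths in m; the calibration is good to about 2 mm. A picture is of the moment at which its call begins. camera_info takes no time and is no camera call.
- job_done(): hands the job in; it is judged then, once.
Trained networks look in the newest picture that a camera, given by its name, has taken for a name from the list of things; names that differ only in an ending like _2 or _b are one class to them, and where a whole thing is asked for, a point or a joint stands for the part that bears it (a point fixed in the world has none). Each returns a list of dicts, best first, with "conf" (0 to 1); they miss things now and then, are a little off and sometimes report something else, mostly with a low value. They report only what shows in the picture. A call takes as long as a camera call.
- spot_in(camera, thing): "box" ([left, top, width, height] in pixels, round what is visible of it).
- masks_of(camera, thing): "region" (384x512 bool, what is visible of it) and "box" ([left, top, width, height] in pixels, round what is visible of it).
- pinpoint(camera, thing): "position" ([column, row] in pixels: a listed point, or the origin of a listed thing).
The state is a dict: "time": time; "joint_pos": joint angles; "joint_vel": joint speeds; "joint_efforts": joint torques, N m; "tool_pos": TCP position; "tool_rot": TCP orientation; "contact_force": force on the tool from outside, world axes, zero at the start; "ft_torque": the same for the moment, N m; "gripper_width": opening from 0.0 (shut) to 1.0 (fully open); "grasp_force": force on a finger pad.
Only numpy, scipy, OpenCV 4.12 (cv2) and the standard library are available. Lean on these libraries where they do the work, as an engineer would, in place of code of your own. Each camera call takes 0.05 s, during which the arm holds its last target. There are 200 camera calls.

### The job

The gland nut at the bottom of the pump head's deep bore is only finger-tight. Turn the T-handled socket key that stands on it clockwise, seen from above, by a little over a third of a turn, until the key's red-capped arm points along the red line on the head's rim, and go no further. Leave the key standing fully seated on the nut, ready for the leak test, and leave the bottles and vials round about where they are.

Things in the scene. Friction and masses are not known exactly. Their poses are not given: they have to be found in the camera images.
- pump_head: Fixed round steel pump head, 80 mm across (foot 90), 145 high, with an upright bore 36 wide and 90 deep, open at the top. Origin: on the bore axis at bench level; z up, x from the axis towards the red line. Brass fittings with blue and white caps stick out to 65 mm from the axis along +y and -y, 83 to 105 mm up.
- mark (a point): The red witness line painted across the rim of the pump head, 8 mm wide, running outwards from the bore (grey scale lines every 15 degrees mark the rest of the rim): a point on the rim's top face, 38 mm from the bore axis, 145 mm above the bench. Its axes are the pump head's.
- key: Loose T-handled socket key, 0.45 kg, standing in the bore with 1.8 mm play: dark tube 32 mm thick, shaft, and on top a level crossbar 15 mm thick and 156 long with its axis 165 mm above the origin (about 224 above the bench, 79 above the rim), round hub 27 thick in the middle that rises 12 mm above the bar's axis. Origin: centre of its lower end; z up, x along the red-capped arm.
- red_tip (a point): Centre of the end face of the crossbar's red-capped arm, 78 mm from the key's axis at the height of the bar; the other arm has a black cap. It starts 100 to 155 degrees anticlockwise of the red line. Its axes are the key's.
- nut (a joint): Turn of the brass hex nut (24 mm across flats) in the bore, rad, 0 at the start, growing clockwise seen from above. The key's socket has about 5 degrees of play on it each way. It turns stiffly, about 0.25 N m (some 5 N at 55 mm from the axis), stays where it is left and sinks 3 mm a turn, the key with it. It has no stop at the mark.
- instrument_corner (a point): Top of the nearest upright corner of the big grey fixed instrument to the right of the pump head, 280 mm above the bench. Its flat left side runs from there to 0.96 ahead and 0.16 to the right of the base, rising to 600 mm farther back. Go round that corner on the robot's side. World axes.
- hose_arc: White hose, 20 mm thick, stiff, fixed: from the instrument it lies on the bench past the far left side of the pump head to 0.42 ahead of the base, rises about 0.30 ahead and 0.06 left of the base, and arches forward overhead (0.33 to 0.56 high at 0.28 to 0.39 ahead and 0.08 left, then over 0.55 high). Origin: a point on the bench under it. Keep the arm to its right.
- wash_bottle: White wash bottle with red cap and bent spout, 198 mm high; loose bystander. Origin under it.
- red_cap_bottle: Amber bottle with red cap, 58 mm wide, 122 high; loose bystander. Origin under it.
- vial_a: Small amber vial with white cap, 30 mm wide, 56 high; loose bystander. Origin under it.
- vial_b: Small amber vial with black cap, 29 mm wide, 64 high; loose bystander. Origin under it.

How it is judged:
By the outcome, as a careful person would: the job done as asked, in the order asked, and still so for the second after the job is handed in, with the robot touching nothing.
It also fails if it takes over 38 s, if anything falls off the work surface, if the arm or the gripper's body presses on something with over 40 N, if the wrist force passes 120 N, or if a joint passes its speed limit or range.

## Working session

There is one attempt and no reset: what is moved stays moved. The work goes in short steps, Python scripts to look and compute and a shell command to move; the robot and the scene stay as the last step left them, time stands still between calls to the robot, and variables do not carry over. Pictures are saved under pics/ and viewed, at most 10 in all, crops included, and the job is handed in when it is done.

```bash
mkdir -p pics; cat > h.py <<'E'
import numpy as np, cv2
from plant import *
def world(cam,px,z=None,d=None):
    c=camera_info(cam);T=np.array(c["T"])
    r=np.array([(px[0]-c["cx"])/c["fx"],-(px[1]-c["cy"])/c["fy"],-1.])
    w=T[:3,:3]@r;o=T[:3,3]
    s=d if d is not None else (z-o[2])/w[2]
    return o+s*w
E
python3 - <<'E'
from h import *
for c in("side","top"):
    p,d=grab_frame(c);cv2.imwrite(f"pics/{c}0.png",p)
    i=camera_info(c);print(c,{k:v for k,v in i.items() if k!='T'},np.round(i["T"],3).tolist())
    for t,z in(("pump_head",0),("mark",.145),("red_tip",.224),("key",.059),("instrument_corner",.28),("wash_bottle",0),("red_cap_bottle",0),("vial_a",0),("vial_b",0)):
        for r in pinpoint(c,t)[:2]:
            print(t,round(r["conf"],2),np.round(r["position"],1),np.round(world(c,r["position"],z),3))
print(state()["time"])
E
```

```text
side {'fx': 418.11566167244706, 'fy': 418.11566167244706, 'cx': 255.52030919622945, 'cy': 187.4645448134977} [[-1.0, 0.012, 0.017, 0.528], [0.009, -0.475, 0.88, 0.688], [0.018, 0.88, 0.475, 0.593], [0.0, 0.0, 0.0, 1.0]]
pump_head 0.89 [271.2 243.4] [ 0.473 -0.13   0.   ]
mark 0.73 [260.3 196.8] [ 0.503 -0.1    0.145]
red_tip 0.76 [315.7 159. ] [ 0.385 -0.128  0.224]
instrument_corner 0.59 [301.5 106.8] [ 0.4   -0.316  0.28 ]
instrument_corner 0.53 [247.  314.7] [0.528 0.378 0.28 ]
wash_bottle 0.85 [246.9 317.7] [0.529 0.108 0.   ]
wash_bottle 0.61 [271.  291.2] [0.48  0.035 0.   ]
red_cap_bottle 0.55 [229.7 289.2] [0.565 0.03  0.   ]
vial_a 0.79 [272.8 294.3] [0.477 0.045 0.   ]
vial_a 0.75 [284.5 303.1] [0.455 0.069 0.   ]
vial_b 0.79 [272.8 294.3] [0.477 0.045 0.   ]
vial_b 0.75 [284.5 303.1] [0.455 0.069 0.   ]
top {'fx': 406.4400548632263, 'fy': 406.4400548632263, 'cx': 257.7344374083749, 'cy': 197.90599214693717} [[0.023, 0.984, -0.178, 0.332], [-1.0, 0.024, 0.004, -0.078], [0.009, 0.178, 0.984, 1.018], [0.0, 0.0, 0.0, 1.0]]
pump_head 0.78 [273.7 217.9] [ 0.465 -0.124  0.   ]
pump_head 0.63 [186.6 192.1] [0.526 0.099 0.   ]
mark 0.64 [267.4 191.1] [ 0.505 -0.103  0.145]
mark 0.39 [196.5 222.2] [0.433 0.049 0.145]
red_tip 0.82 [273.6 238.1] [ 0.396 -0.115  0.224]
key 0.58 [274.  215.4] [ 0.464 -0.122  0.059]
instrument_corner 0.64 [185.3 191. ] [0.475 0.053 0.28 ]
wash_bottle 0.76 [186.2 193.6] [0.522 0.1   0.   ]
red_cap_bottle 0.61 [217.4 180.1] [0.56  0.022 0.   ]
vial_a 0.53 [208.4 212.1] [0.476 0.041 0.   ]
vial_a 0.41 [198.6 221.5] [0.452 0.065 0.   ]
vial_b 0.53 [208.4 212.1] [0.476 0.041 0.   ]
vial_b 0.41 [198.6 221.5] [0.452 0.065 0.   ]
1.0
```

```bash
python3 -c "
import cv2,numpy as np
a=cv2.imread('pics/side0.png');b=cv2.imread('pics/top0.png')
cv2.imwrite('pics/s.png',cv2.resize(a,(800,600)));cv2.imwrite('pics/t.png',cv2.resize(b,(800,600)))"
```

```text
(no output)
```

View pics/s.png

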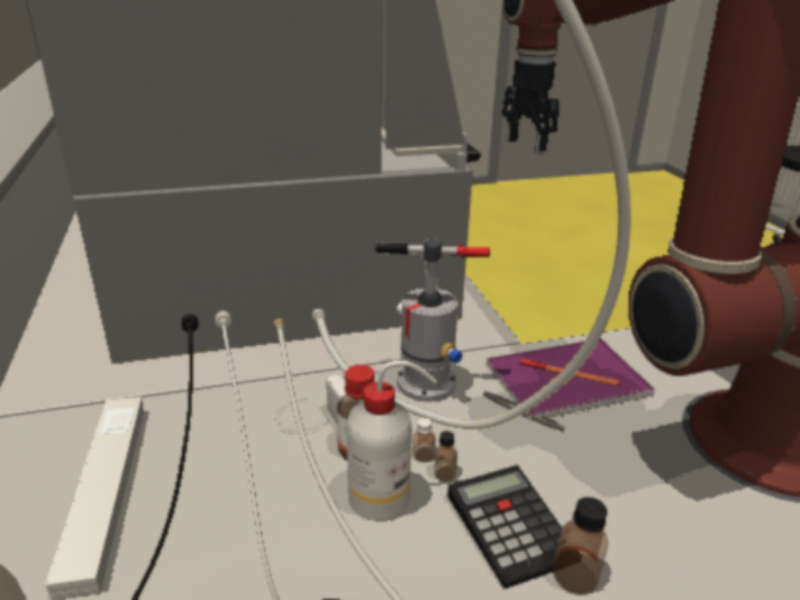

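View pics/t.png

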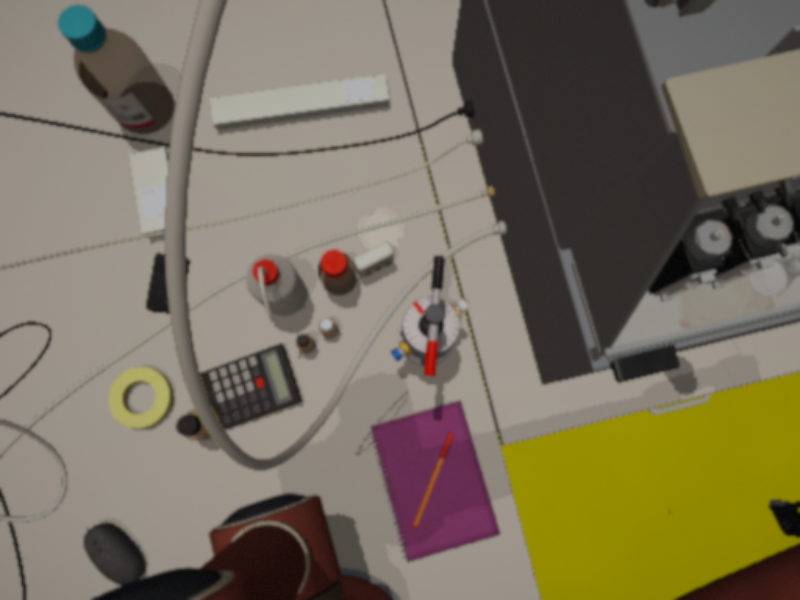

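The side view shows the pump head at about (428,340) of 800×600, with the red arm pointing right towards the robot. The instrument corner is at about (470,172). In the top view the hub is at about (434,315), the red tip at (430,372), the red mark at (418,308) and the corner at (545,382).

```bash
cat >> h.py <<'E'
def cloud(cam):
    p,d=grab_frame(cam);c=camera_info(cam);T=np.array(c["T"])
    v,u=np.mgrid[:384,:512]
    P=np.stack([(u-c["cx"])/c["fx"]*d,-(v-c["cy"])/c["fy"]*d,-d],-1)@T[:3,:3].T+T[:3,3]
    P[d==0]=np.nan
    return p,P
def red(p):
    b,g,r=[p[...,i].astype(int) for i in range(3)]
    return (r>90)&(r>1.8*g)&(r>1.8*b)
def measure(cam="top",c0=(.467,-.126)):
    p,P=cloud(cam);rho=np.hypot(P[...,0]-c0[0],P[...,1]-c0[1]);z=P[...,2]
    bar=(rho<.095)&(z>.212)&(z<.25)
    if bar.sum()>10:
        B=P[bar];xy=B[:,:2];m=xy.mean(0);ax=np.linalg.svd(xy-m)[2][0]
        s=(xy-m)@ax;R=P[bar&red(p)]
        if len(R) and (R[:,:2].mean(0)-m)@ax<0: ax=-ax;s=-s
        hub=B[z[bar]>.2325]
        print(cam,"bar n",bar.sum(),"mid",np.round(m+ax*(s.min()+s.max())/2,4),"len",round(np.ptp(s),3),"yaw",round(np.degrees(np.arctan2(ax[1],ax[0])),1),"zmed",np.round(np.median(B[:,2]),4),"red",np.round(R.mean(0),4) if len(R) else 0,"hub",len(hub),np.round(hub.mean(0),4) if len(hub) else 0)
    rim=(rho<.055)&(abs(z-.145)<.008)
    if rim.sum()>20:
        X=P[rim];print("rim",rim.sum(),"bbox",np.round([X.min(0),X.max(0)],3).tolist())
        M=P[rim&red(p)]
        if len(M): print("mark n",len(M),np.round(M.mean(0),4))
E
python3 - <<'E'
from h import *
measure("top");measure("side")
s=state();print(s["tool_rot"],s["contact_force"])
from scipy.spatial.transform import Rotation as R
q=s["tool_rot"];print(np.round(R.from_quat([*q[1:],q[0]]).as_matrix(),3))
p,_=grab_frame("top")
cv2.imwrite("pics/z.png",cv2.resize(p[150:260,220:360],None,fx=5,fy=5,interpolation=cv2.INTER_CUBIC))
E
```

```text
top bar n 607 mid [ 0.4697 -0.1207] len 0.156 yaw 176.1 zmed 0.23 red [ 0.4132 -0.1174  0.2295] hub 147 [ 0.4704 -0.121   0.235 ]
rim 673 bbox [[0.431, -0.16, 0.137], [0.508, -0.083, 0.153]]
mark n 27 [ 0.4869 -0.107   0.1454]
side bar n 571 mid [ 0.4704 -0.1159] len 0.155 yaw 176.1 zmed 0.2269 red [ 0.4155 -0.113   0.2275] hub 64 [ 0.4706 -0.1178  0.2352]
rim 499 bbox [[0.432, -0.157, 0.137], [0.51, -0.079, 0.153]]
mark n 24 [ 0.4963 -0.102   0.1445]
[-1.11218686e-05  9.76026181e-01  2.17653149e-01 -3.67972297e-06] [0.87313085 0.97448573 0.41417123]
[[ 0.905  0.425 -0.   ]
 [ 0.425 -0.905  0.   ]
 [-0.    -0.    -1.   ]]
```

View pics/z.png

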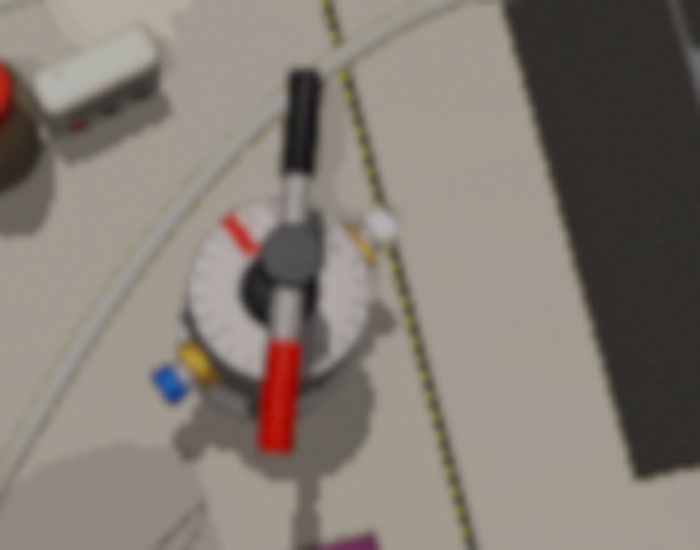

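The top view crop shows the hub at (290,250), the red tip at (277,445) and the mark from (228,218) to (255,250). The axis is near (0.470, -0.120), the bar's yaw is 176° and the mark's is about 36°. I'll grip the hub from above with the bar running between the fingers, then twist.

```bash
python3 -m handwheel '[[[0.002,0.03,0.026,0,0,7],[0.002,0.03,0.026,0,0,7],[0.002,0.03,0.026,0,0,7],[0.002,0.03,0.026,0,0,7],[0.002,0.03,0.026,0,0,7],[0.006,0.034,0,0,0,7],[0.006,0.034,0,0,0,7],[0.006,0.034,0,0,0,7],[0.006,0.034,0,0,0,7],[0.006,0.034,0,0,0,7],[0.033,0.025,0,0,0,7],[0.033,0.025,0,0,0,7],[0.033,0.025,0,0,0,7],[0.033,0.025,0,0,0,7],[0.033,0.025,0,0,0,7],[0,0,0,0,0,7],[0,0,0,0,0,7],[0,0,0,0,0,7],[0,0,0,0,0,7],[0,0,0,0,0,7]]]' 0.65
cat >> h.py <<'E'
from scipy.spatial.transform import Rotation as Ro
def tool():
    s=state();q=s["tool_rot"];M=Ro.from_quat([*q[1:],q[0]]).as_matrix()
    print("t",round(s["time"],2),"tcp",np.round(s["tool_pos"],4),"xyaw",round(np.degrees(np.arctan2(M[1,0],M[0,0])),1),"zaxis",np.round(M[:,2],3),"q6",round(np.degrees(s["joint_pos"][5]),1),"F",np.round(s["contact_force"],1),"M",np.round(s["ft_torque"],2),"w",round(s["gripper_width"],3),"g",round(s["grasp_force"],1))
def markdir(cam="top",c0=(.47,-.12)):
    p,_=grab_frame(cam);m=red(p)
    for v,u in np.argwhere(m): 
        w=world(cam,(u,v),.145); r=np.hypot(w[0]-c0[0],w[1]-c0[1])
        if r>.047 or r<.012: m[v,u]=False
    vu=np.argwhere(m);W=np.array([world(cam,(u,v),.145)[:2] for v,u in vu])
    if len(W)<5: print(cam,"nomark",len(W));return
    c=W.mean(0);a=np.linalg.svd(W-c)[2][0]
    if a@(c-np.array(c0))<0:a=-a
    d=c-np.array(c0);print(cam,"mark n",len(W),np.round(c,4),"dir",np.round(np.degrees([np.arctan2(d[1],d[0]),np.arctan2(a[1],a[0])]),1))
E
python3 - <<'E'
from h import *
tool();markdir("side",(.471,-.118));markdir("top",(.4695,-.1213))
p,_=grab_frame("side");cv2.imwrite("pics/s1.png",cv2.resize(p[60:290,170:400],None,fx=2.6,fy=2.6))
E
```

```text
time: 2.82
tool_pos: [0.4706, -0.1206, 0.3613]
tool_rot: [-0.0, 0.126, 0.992, -0.0]
contact_force: [-0.6, -0.1, 0.1]
gripper_width: 0.65
grasp_force: 0.0
t 2.82 tcp [ 0.4706 -0.1206  0.3613] xyaw 165.5 zaxis [-0. -0. -1.] q6 -98.7 F [-0.6 -0.1  0.1] M [-0.01 -0.01  0.03] w 0.65 g 0.0
side mark n 26 [ 0.4964 -0.1006] dir [34.4 56.6]Traceback (most recent call last):
  File "<stdin>", line 2, in <module>
  File "h.py", line 39, in markdir
    w=world(cam,(u,v),.145); r=np.hypot(w[0]-c0[0],w[1]-c0[1])
  File "h.py", line 4, in world
    c=camera_info(cam);T=np.array(c["T"])
ValueError: time passes only in moves, steps and waits
```

```bash
sed -i 's/^def world/_ci={}\n_old=camera_info\ndef camera_info(n):\n    if n not in _ci: _ci[n]=_old(n)\n    return _ci[n]\ndef world/; s/def markdir(cam="top",c0=(.47,-.12)):/def markdir(cam="top",c0=(.47,-.12),pic=None):/; s/    p,_=grab_frame(cam);m=red(p)/    p=pic if pic is not None else grab_frame(cam)[0];m=red(p)/' h.py
python3 - <<'E'
from h import *
tool();markdir("side",(.471,-.118));markdir("top",(.4695,-.1213),cv2.imread("pics/top0.png"))
for a in((220+168/5,150+383/5),(220+380/5,150+225/5)): print(np.round(world("top",a,.094),4))
p,_=grab_frame("side");cv2.imwrite("pics/s1.png",cv2.resize(p[60:290,170:400],None,fx=2.6,fy=2.6))
E
```

```text
t 2.92 tcp [ 0.4705 -0.1207  0.3614] xyaw 165.1 zaxis [ 0. -0. -1.] q6 -98.3 F [-0.2  0.3  0.2] M [-0.03 -0.02  0.06] w 0.65 g 0.0
side mark n 25 [ 0.4969 -0.1001] dir [34.7 57.7]
top mark n 105 [ 0.4482 -0.1188] dir [ 173.4 -162.2]
[ 0.432  -0.0745  0.094 ]
[ 0.5077 -0.1709  0.094 ]
```

View pics/s1.png

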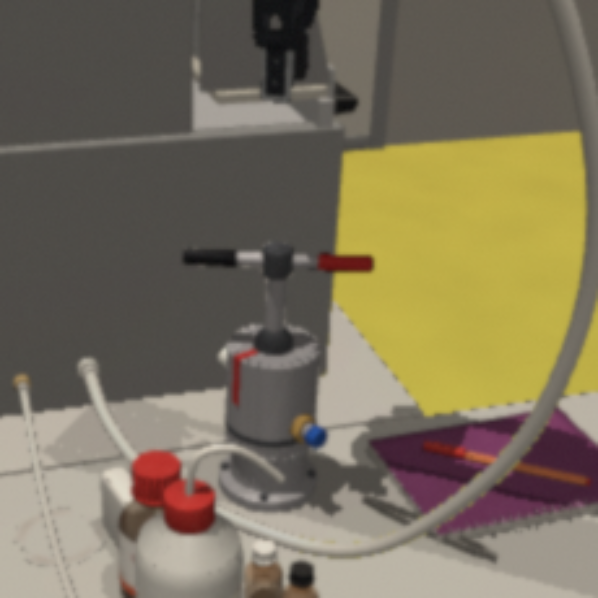

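The side view shows the hub at (277,258), well clear below the gripper, and the red line on the rim at (245,355). I'll turn 11° more and descend.

```bash
python3 -m handwheel '[[[0,0,-0.02,0,0,5.5],[0,0,-0.02,0,0,5.5],[0,0,-0.02,0,0,0],[0,0,-0.02,0,0,0],[0,0,-0.02,0,0,0],[0,0,-0.02,0,0,0],[0,0,-0.015,0,0,0],[0,0,-0.01,0,0,0],[0,0,-0.01,0,0,0],[0,0,0,0,0,0]]]'
python3 - <<'E'
from h import *
tool()
p=cv2.imread("pics/top0.png");q=np.zeros_like(p);q[190:202,262:272]=p[190:202,262:272]
markdir("top",(.4695,-.1213),q)
p,_=grab_frame("side");cv2.imwrite("pics/s2.png",cv2.resize(p[60:290,170:400],None,fx=2.6,fy=2.6))
E
```

```text
time: 3.85
tool_pos: [0.4696, -0.1204, 0.2043]
tool_rot: [-0.001, 0.034, 0.999, 0.001]
contact_force: [-0.3, 0.5, -0.7]
gripper_width: 0.652
grasp_force: 0.0
t 3.85 tcp [ 0.4696 -0.1204  0.2043] xyaw 176.1 zaxis [-0.003  0.001 -1.   ] q6 -109.3 F [-0.3  0.5 -0.7] M [ 0.04  0.01 -0.02] w 0.652 g 0.0
top mark n 24 [ 0.4926 -0.104 ] dir [36.8 37.6]
```

View pics/s2.png

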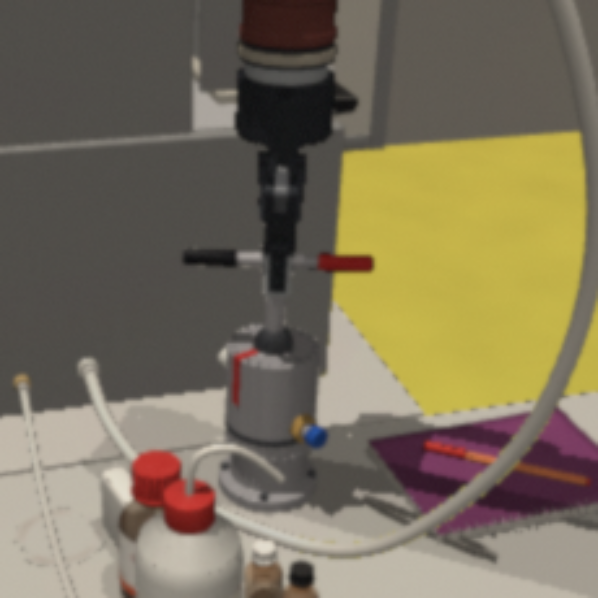

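The fingers straddle the hub at (277,258). The mark's direction is about 37°, so the key has about 139° to turn. I'll close.

```bash
python3 -m handwheel '[[[0,0,0,0,0,0],[0,0,0,0,0,0],[0,0,0,0,0,0],[0,0,0,0,0,0],[0,0,0,0,0,0],[0,0,0,0,0,0],[0,0,0,0,0,0],[0,0,0,0,0,0],[0,0,0,0,0,0],[0,0,0,0,0,0]]]' 0; python3 -c "
from h import *
tool();measure('side')"
```

```text
time: 4.73
tool_pos: [0.4713, -0.1211, 0.2079]
tool_rot: [0.001, 0.034, 0.999, -0.001]
contact_force: [-0.0, -1.2, 6.5]
gripper_width: 0.292
grasp_force: 59.2
t 4.73 tcp [ 0.4713 -0.1211  0.2079] xyaw 176.1 zaxis [ 0.002 -0.001 -1.   ] q6 -109.3 F [-0.  -1.2  6.5] M [-0.    0.02 -0.02] w 0.292 g 59.2
side bar n 579 mid [ 0.4706 -0.1116] len 0.155 yaw 176.3 zmed 0.2272 red [ 0.4159 -0.1114  0.2272] hub 73 [ 0.4722 -0.1001  0.2399]
rim 500 bbox [[0.432, -0.159, 0.137], [0.51, -0.08, 0.153]]
mark n 24 [ 0.4963 -0.102   0.1444]
```

Gripped, with low side forces. I'll turn 70° first.

```bash
python3 -m handwheel '[[[0,0,0,0,0,-3.5],[0,0,0,0,0,-3.5],[0,0,0,0,0,-3.5],[0,0,0,0,0,-3.5],[0,0,0,0,0,-3.5],[0,0,0,0,0,-3.5],[0,0,0,0,0,-3.5],[0,0,0,0,0,-3.5],[0,0,0,0,0,-3.5],[0,0,0,0,0,-3.5],[0,0,0,0,0,-3.5],[0,0,0,0,0,-3.5],[0,0,0,0,0,-3.5],[0,0,0,0,0,-3.5],[0,0,0,0,0,-3.5],[0,0,0,0,0,-3.5],[0,0,0,0,0,-3.5],[0,0,0,0,0,-3.5],[0,0,0,0,0,-3.5],[0,0,0,0,0,-3.5]]]'; python3 -c "
from h import *
tool();measure('side');measure('top')"
```

```text
time: 6.45
tool_pos: [0.4709, -0.1214, 0.2074]
tool_rot: [0.001, 0.602, 0.799, -0.0]
contact_force: [-1.5, -1.2, 4.2]
gripper_width: 0.293
grasp_force: 59.2
t 6.45 tcp [ 0.4709 -0.1214  0.2074] xyaw 106.0 zaxis [ 0.001 -0.002 -1.   ] q6 -39.2 F [-1.5 -1.2  4.2] M [-0.29  0.22  0.24] w 0.293 g 59.2
side bar n 496 mid [ 0.4684 -0.102 ] len 0.127 yaw 107.3 zmed 0.2293 red [ 0.4564 -0.0627  0.2272] hub 178 [ 0.4705 -0.1151  0.2394]
rim 504 bbox [[0.432, -0.157, 0.137], [0.51, -0.079, 0.153]]
mark n 25 [ 0.4957 -0.1027  0.1448]
top bar n 200 mid [ 0.4569 -0.082 ] len 0.076 yaw 99.9 zmed 0.2283 red [ 0.4537 -0.0668  0.2288] hub 2 [ 0.4487 -0.0863  0.2405]
rim 269 bbox [[0.431, -0.16, 0.137], [0.489, -0.083, 0.153]]
```

No slip: the key follows at 105–107° with 0.24 N m. I'll turn 62° more, then check.

```bash
python3 -m handwheel '[[[0,0,0,0,0,-3.1],[0,0,0,0,0,-3.1],[0,0,0,0,0,-3.1],[0,0,0,0,0,-3.1],[0,0,0,0,0,-3.1],[0,0,0,0,0,-3.1],[0,0,0,0,0,-3.1],[0,0,0,0,0,-3.1],[0,0,0,0,0,-3.1],[0,0,0,0,0,-3.1],[0,0,0,0,0,-3.1],[0,0,0,0,0,-3.1],[0,0,0,0,0,-3.1],[0,0,0,0,0,-3.1],[0,0,0,0,0,-3.1],[0,0,0,0,0,-3.1],[0,0,0,0,0,-3.1],[0,0,0,0,0,-3.1],[0,0,0,0,0,-3.1],[0,0,0,0,0,-3.1]]]'; python3 -c "
from h import *
tool();measure('side');measure('top')
for c in('side','top'):
    print(c,[(round(r['conf'],2),np.round(world(c,r['position'],.2235),4)) for r in pinpoint(c,'red_tip')[:1]],[(round(r['conf'],2),np.round(world(c,r['position'],.145),4)) for r in pinpoint(c,'mark')[:1]])"
```

```text
time: 8.22
tool_pos: [0.4708, -0.1213, 0.2069]
tool_rot: [0.001, 0.927, 0.376, 0.0]
contact_force: [-1.3, -1.3, 5.0]
gripper_width: 0.29
grasp_force: 59.0
t 8.22 tcp [ 0.4708 -0.1213  0.2069] xyaw 44.1 zaxis [ 0.001 -0.002 -1.   ] q6 22.7 F [-1.3 -1.3  5. ] M [-0.38  0.09  0.26] w 0.29 g 59.0
side bar n 576 mid [ 0.4685 -0.1157] len 0.159 yaw 43.0 zmed 0.2278 red [ 0.51   -0.0766  0.2259] hub 174 [ 0.4729 -0.1162  0.2397]
rim 508 bbox [[0.432, -0.158, 0.137], [0.51, -0.079, 0.153]]
mark n 28 [ 0.4964 -0.1016  0.144 ]
top bar n 110 mid [ 0.4469 -0.1362] len 0.054 yaw 61.7 zmed 0.2289 red 0 hub 3 [ 0.4423 -0.1357  0.2333]
rim 263 bbox [[0.431, -0.16, 0.137], [0.49, -0.083, 0.153]]
side [(0.67, array([0.4938, 0.177 , 0.2235]))] [(0.6, array([ 0.5062, -0.0934,  0.145 ]))]
top [] []
```

```bash
python3 -m handwheel '[[[0,0,0,0,0,-2],[0,0,0,0,0,-2],[0,0,0,0,0,-1.5],[0,0,0,0,0,0],[0,0,0,0,0,0]]]'; python3 -m handwheel '[[[0,0,0,0,0,0],[0,0,0,0,0,0],[0,0,0,0,0,0],[0,0,0,0,0,0],[0,0,0,0,0,0],[0,0,0,0,0,0],[0,0,0.01,0,0,0],[0,0,0.015,0,0,0],[0,0,0.02,0,0,0],[0,0,0.03,0,0,0],[0,0,0.03,0,0,0],[-0.035,-0.02,0.02,0,0,0],[-0.035,-0.02,0.02,0,0,0],[-0.035,-0.025,0,0,0,0],[-0.035,-0.025,0,0,0,0],[-0.02,-0.03,0,0,0,0],[0,-0.03,0,0,0,0],[0,-0.03,0,0,0,0],[0,0,0,0,0,0]]]' 0.65; python3 - <<'E'
from h import *
tool();measure('side');measure('top')
p,_=grab_frame("top");cv2.imwrite("pics/z2.png",cv2.resize(p[150:260,220:360],None,fx=5,fy=5,interpolation=cv2.INTER_CUBIC))
for c in('side','top'):
    grab_frame(c)
    print(c,[(round(r['conf'],2),np.round(world(c,r['position'],.2235),4)) for r in pinpoint(c,'red_tip')[:1]],[(round(r['conf'],2),np.round(world(c,r['position'],.145),4)) for r in pinpoint(c,'mark')[:1]])
E
```

```text
time: 8.93
tool_pos: [0.4708, -0.1211, 0.2068]
tool_rot: [0.001, 0.943, 0.332, 0.0]
contact_force: [0.0, -2.3, 5.7]
gripper_width: 0.297
grasp_force: 59.1
time: 10.52
tool_pos: [0.3168, -0.2997, 0.3486]
tool_rot: [0.001, 0.944, 0.329, -0.0]
contact_force: [-0.1, 0.5, 0.2]
gripper_width: 0.649
grasp_force: 0.0
t 10.52 tcp [ 0.3168 -0.2997  0.3486] xyaw 38.4 zaxis [-0.    -0.001 -1.   ] q6 -1.5 F [-0.1  0.5  0.2] M [ 0.08 -0.02 -0.  ] w 0.649 g 0.0
side bar n 447 mid [ 0.4677 -0.1172] len 0.156 yaw 45.4 zmed 0.227 red [ 0.5069 -0.0775  0.2269] hub 57 [ 0.47   -0.1192  0.2347]
rim 505 bbox [[0.432, -0.158, 0.137], [0.51, -0.08, 0.153]]
mark n 26 [ 0.4958 -0.1021  0.1444]
top bar n 604 mid [ 0.4697 -0.1199] len 0.156 yaw 45.9 zmed 0.2291 red [ 0.5073 -0.0808  0.2287] hub 119 [ 0.4708 -0.1203  0.2347]
rim 677 bbox [[0.431, -0.16, 0.137], [0.509, -0.083, 0.153]]
mark n 22 [ 0.491  -0.1037  0.1454]
side [(0.71, array([ 0.5232, -0.076 ,  0.2235]))] [(0.91, array([ 0.5037, -0.0926,  0.145 ]))]
top [(0.61, array([ 0.5298, -0.0608,  0.2235]))] [(0.76, array([ 0.5002, -0.1011,  0.145 ]))]
```

View pics/z2.png

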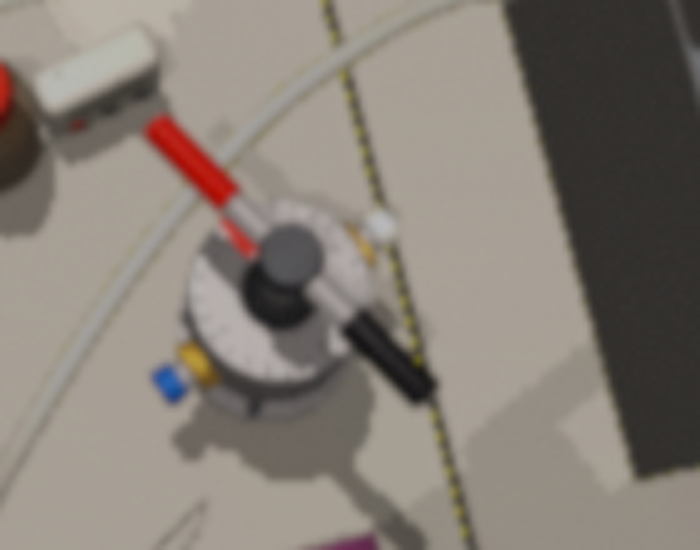

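The bar's yaw is 45.7° (red cap at (190,160), black cap at (390,358)) and the mark at (240,237) is at 37.5°. The key is about 8° short, so it slipped a little. I'll regrip at the bar's own angle and finish.

```bash
python3 -m handwheel '[[[0,0.03,0,0,0,3.6],[0,0.03,0,0,0,3.6],[0.02,0.03,0,0,0,0],[0.035,0.025,0,0,0,0],[0.035,0.025,0,0,0,0],[0.035,0.02,-0.01,0,0,0],[0.034,0.02,-0.02,0,0,0],[0,0,-0.03,0,0,0],[0,0,-0.03,0,0,0],[0,0,-0.02,0,0,0],[0,0,-0.02,0,0,0],[0,0,-0.015,0,0,0],[0,0,0,0,0,0]]]'; python3 -c "
from h import *
tool()"
```

```text
time: 12.05
tool_pos: [0.4706, -0.1175, 0.2003]
tool_rot: [-0.003, 0.921, 0.39, -0.003]
contact_force: [0.4, 1.0, -0.5]
gripper_width: 0.651
grasp_force: 0.0
t 12.05 tcp [ 0.4706 -0.1175  0.2003] xyaw 45.9 zaxis [-0.007  0.003 -1.   ] q6 21.3 F [ 0.4  1.  -0.5] M [-0.03  0.03 -0.03] w 0.651 g 0.0
```

```bash
python3 -m handwheel '[[[0,0,0,0,0,0],[0,0,0,0,0,0],[0,0,0,0,0,0],[0,0,0,0,0,0],[0,0,0,0,0,0],[0,0,0,0,0,0],[0,0,0,0,0,0],[0,0,0,0,0,0],[0,0,0,0,0,0],[0,0,0,0,0,-1],[0,0,0,0,0,-1],[0,0,0,0,0,-1],[0,0,0,0,0,-1],[0,0,0,0,0,-1],[0,0,0,0,0,-1],[0,0,0,0,0,-1],[0,0,0,0,0,-1],[0,0,0,0,0,0],[0,0,0,0,0,0]]]' 0; python3 -c "
from h import *
tool();measure('side')"
```

```text
time: 13.63
tool_pos: [0.4737, -0.1194, 0.2064]
tool_rot: [0.001, 0.946, 0.324, 0.001]
contact_force: [0.4, 0.1, 5.5]
gripper_width: 0.295
grasp_force: 59.3
t 13.63 tcp [ 0.4737 -0.1194  0.2064] xyaw 37.9 zaxis [ 0.003 -0.001 -1.   ] q6 29.2 F [0.4 0.1 5.5] M [0.04 0.08 0.2 ] w 0.295 g 59.3
side bar n 609 mid [ 0.4676 -0.117 ] len 0.156 yaw 37.7 zmed 0.2277 red [ 0.5132 -0.0823  0.2264] hub 164 [ 0.4761 -0.1154  0.2402]
rim 510 bbox [[0.431, -0.157, 0.137], [0.51, -0.079, 0.153]]
mark n 19 [ 0.4978 -0.101   0.1442]
```

```bash
python3 -m handwheel '[[[0,0,0,0,0,0],[0,0,0,0,0,0],[0,0,0,0,0,0],[0,0,0,0,0,0],[0,0,0,0,0,0],[0,0,0,0,0,0],[0,0,0.01,0,0,0],[0,0,0.015,0,0,0],[0,0,0.02,0,0,0],[0,0,0.03,0,0,0],[0,0,0.03,0,0,0],[-0.035,-0.02,0.02,0,0,0],[-0.035,-0.02,0.02,0,0,0],[-0.035,-0.025,0,0,0,0],[-0.035,-0.025,0,0,0,0],[-0.02,-0.03,0,0,0,0],[0,-0.03,0,0,0,0],[0,-0.03,0,0,0,0],[0,0,0,0,0,0]]]' 0.65; python3 - <<'E'
from h import *
tool();measure('side');measure('top')
p,_=grab_frame("top");cv2.imwrite("pics/z3.png",cv2.resize(p[150:260,220:360],None,fx=5,fy=5,interpolation=cv2.INTER_CUBIC))
E
```

```text
time: 15.27
tool_pos: [0.319, -0.2979, 0.3468]
tool_rot: [0.001, 0.947, 0.322, -0.0]
contact_force: [-0.6, 0.9, -0.1]
gripper_width: 0.654
grasp_force: 0.0
t 15.27 tcp [ 0.319  -0.2979  0.3468] xyaw 37.6 zaxis [-0.001 -0.001 -1.   ] q6 -0.4 F [-0.6  0.9 -0.1] M [0.01 0.02 0.01] w 0.654 g 0.0
side bar n 458 mid [ 0.4675 -0.1174] len 0.156 yaw 42.4 zmed 0.2269 red [ 0.5101 -0.079   0.2267] hub 52 [ 0.4702 -0.1197  0.2344]
rim 510 bbox [[0.432, -0.158, 0.137], [0.51, -0.08, 0.153]]
mark n 26 [ 0.4963 -0.1013  0.1444]
top bar n 612 mid [ 0.4696 -0.1201] len 0.156 yaw 43.0 zmed 0.2291 red [ 0.5088 -0.0833  0.2288] hub 120 [ 0.4699 -0.1205  0.2346]
rim 662 bbox [[0.431, -0.16, 0.137], [0.508, -0.083, 0.153]]
mark n 24 [ 0.4916 -0.1035  0.1451]
```

View pics/z3.png

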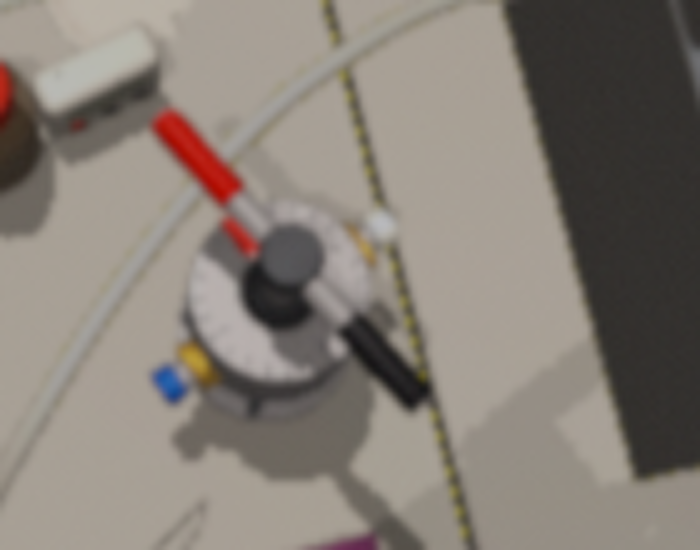

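The bar is now at 42.8°. It was at 37.8° in the grip and kicked back within the socket's play on release, so the nut is about right. A gentle push on the black arm with shut fingers will bring the key back against the nut's drive side without that kick.

```bash
python3 -m handwheel '[[[0,0.03,0,0,0,0],[0,0.03,0,0,0,0],[0,0.03,0,0,0,0],[0.035,0.004,0,0,0,0],[0.035,0.004,0,0,0,0],[0.035,0.004,0,0,0,0],[0.035,0.004,0,0,0,0],[0,0,-0.02,0,0,0],[0,0,-0.03,0,0,0],[0,0,-0.03,0,0,0],[0,0,-0.03,0,0,0],[0,0,-0.02,0,0,0],[0,0,-0.01,0,0,0],[0,0,0,0,0,0],[0,0,0,0,0,0]]]' 0; python3 - <<'E'
from h import *
tool();measure('side')
def gap():
    a=np.radians(42.8);n=np.array([np.sin(a),-np.cos(a)]);u=np.array([np.cos(a),np.sin(a)])
    d=np.array(state()["tool_pos"][:2])-[.4698,-.1202];print("perp",d@n,"along",d@u)
gap()
p,_=grab_frame("top");cv2.imwrite("pics/z4.png",cv2.resize(p[150:260,220:360],None,fx=5,fy=5,interpolation=cv2.INTER_CUBIC))
E
```

```text
time: 16.67
tool_pos: [0.4605, -0.1879, 0.2075]
tool_rot: [0.0, 0.946, 0.325, 0.0]
contact_force: [0.0, 0.6, 0.5]
gripper_width: -0.003
grasp_force: 0.0
t 16.67 tcp [ 0.4605 -0.1879  0.2075] xyaw 37.9 zaxis [ 0.001 -0.    -1.   ] q6 21.3 F [0.  0.6 0.5] M [ 0.02  0.02 -0.01] w -0.003 g 0.0
side bar n 635 mid [ 0.4754 -0.1224] len 0.149 yaw 57.7 zmed 0.2275 red [ 0.509  -0.0795  0.2267] hub 138 [ 0.4656 -0.156   0.2382]
rim 503 bbox [[0.432, -0.159, 0.137], [0.51, -0.08, 0.153]]
mark n 25 [ 0.496  -0.1015  0.1446]
perp 0.04409380821728508 along -0.052806477713876435
```

View pics/z4.png

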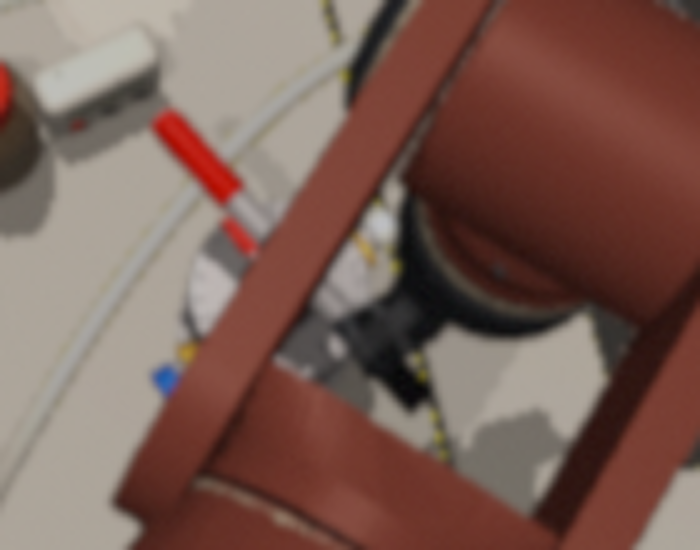

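The top view shows the fingers beside the black arm at (380,320), with the red cap still visible at (195,155). I'll approach.

```bash
cat >> h.py <<'E'
def chk():
    tool();a=np.radians(42.8);n=np.array([np.sin(a),-np.cos(a)])
    print("perp",round((np.array(state()["tool_pos"][:2])-[.4698,-.1202])@n,4))
    for c,b,a0 in(("side",(.4685,-.1178),42.6),("top",(.4697,-.1203),42.8)):
        p,P=cloud(c);rho=np.hypot(P[...,0]-.4698,P[...,1]+.1202)
        R=P[(rho<.095)&(P[...,2]>.212)&(P[...,2]<.25)&red(p)].mean(0)
        print(c,"red",np.round(R,4),"ang",round(np.degrees(np.arctan2(R[1]-b[1],R[0]-b[0])),1))
E
python3 -m handwheel '[[[-0.0034,0.0037,0,0,0,0],[-0.0034,0.0037,0,0,0,0],[-0.0027,0.0029,0,0,0,0],[-0.0014,0.0015,0,0,0,0],[-0.0014,0.0015,0,0,0,0],[0,0,0,0,0,0]]]'; python3 -c "
from h import *
chk()"
```

```text
time: 17.27
tool_pos: [0.4476, -0.1749, 0.2067]
tool_rot: [0.0, 0.946, 0.324, 0.0]
contact_force: [0.0, 0.6, -0.2]
gripper_width: 0.001
grasp_force: 0.0
t 17.27 tcp [ 0.4476 -0.1749  0.2067] xyaw 37.9 zaxis [ 0. -0. -1.] q6 21.9 F [ 0.   0.6 -0.2] M [0.05 0.   0.05] w 0.001 g 0.0
perp 0.025
side red [ 0.51   -0.0789  0.2266] ang 43.1
top red [ 0.5091 -0.0834  0.2289] ang 43.1
```

```bash
python3 -m handwheel '[[[-0.0007,0.0007,0,0,0,0],[-0.0007,0.0007,0,0,0,0],[-0.0007,0.0007,0,0,0,0],[-0.0007,0.0007,0,0,0,0],[-0.0007,0.0007,0,0,0,0],[0,0,0,0,0,0]]]'; python3 -c "
from h import *
chk()"
```

```text
time: 17.87
tool_pos: [0.4442, -0.1716, 0.2065]
tool_rot: [0.0, 0.946, 0.324, 0.0]
contact_force: [-0.1, -0.1, -0.3]
gripper_width: 0.002
grasp_force: 0.1
t 17.87 tcp [ 0.4442 -0.1716  0.2065] xyaw 37.8 zaxis [ 0. -0. -1.] q6 22.1 F [-0.1 -0.1 -0.3] M [-0.06 -0.   -0.03] w 0.002 g 0.1
perp 0.0203
side red [ 0.5107 -0.0803  0.2264] ang 41.6
top red [ 0.5105 -0.0842  0.2289] ang 41.5
```

The key moves with almost no force, which confirms it is in the play. About 3.5 mm more.

```bash
python3 -m handwheel '[[[-0.0006,0.0007,0,0,0,0],[-0.0006,0.0007,0,0,0,0],[-0.0006,0.0007,0,0,0,0],[-0.0006,0.0007,0,0,0,0],[0,0,0,0,0,0]]]'; python3 -c "
from h import *
chk()"
```

```text
time: 18.38
tool_pos: [0.4419, -0.1688, 0.2067]
tool_rot: [0.0, 0.946, 0.324, 0.0]
contact_force: [0.3, -0.3, 0.0]
gripper_width: 0.001
grasp_force: 0.3
t 18.38 tcp [ 0.4419 -0.1688  0.2067] xyaw 37.8 zaxis [ 0. -0. -1.] q6 22.2 F [ 0.3 -0.3  0. ] M [-0.06 -0.07  0.01] w 0.001 g 0.3
perp 0.0167
side red [ 0.5099 -0.0776  0.2266] ang 44.1
top red [ 0.5084 -0.0824  0.229 ] ang 44.4
```

```bash
cat >> h.py <<'E'
def capdir():
    for c in("side","top"):
        p,P=cloud(c);rho=np.hypot(P[...,0]-.4698,P[...,1]+.1202);u=P[...,:2]-[.4698,-.1202]
        k=(rho<.095)&(rho>.017)&(P[...,2]>.214)&(P[...,2]<.245)&(u@[.77,.64]>.014)
        B=P[k][:,:2];m=B.mean(0);a=np.linalg.svd(B-m)[2][0];a=a*np.sign(a[0])
        n=np.array([-a[1],a[0]]);print(c,k.sum(),"capdir",round(np.degrees(np.arctan2(a[1],a[0])),1),"offset of line from axis mm",round(1000*((m-[.4698,-.1202])@n),1),"len",round(np.ptp((B-m)@a),3))
E
python3 -c "
from h import *
capdir()"
python3 -m handwheel '[[[-0.0006,0.0007,0,0,0,0],[-0.0006,0.0007,0,0,0,0],[0,0,0,0,0,0]]]'; python3 -c "
from h import *
chk();capdir()"
```

```text
side 183 capdir 38.7 offset of line from axis mm 7.8 len 0.064
top 195 capdir 39.8 offset of line from axis mm 4.2 len 0.058
time: 18.83
tool_pos: [0.4409, -0.1677, 0.2067]
tool_rot: [0.001, 0.946, 0.324, 0.0]
contact_force: [1.7, -3.8, 0.4]
gripper_width: -0.004
grasp_force: 1.3
t 18.83 tcp [ 0.4409 -0.1677  0.2067] xyaw 37.8 zaxis [ 0.001 -0.001 -1.   ] q6 22.3 F [ 1.7 -3.8  0.4] M [-0.4  -0.24  0.06] w -0.004 g 1.3
perp 0.0152
side red [ 0.5091 -0.0791  0.2265] ang 43.6
top red [ 0.5091 -0.0829  0.2289] ang 43.5
side 182 capdir 38.2 offset of line from axis mm 7.6 len 0.064
top 197 capdir 39.2 offset of line from axis mm 4.0 len 0.057
```

The key leans about 4 mm and points to about 39°, now against the nut at 4 N. I'll back off and measure it unobstructed.

```bash
python3 -m handwheel '[[[0.001,-0.001,0,0,0,0],[0.003,-0.003,0,0,0,0],[0.007,-0.008,0,0,0,0],[0.01,-0.01,0.01,0,0,0],[0,0,0.03,0,0,0],[0,0,0.03,0,0,0],[0,0,0.035,0,0,0],[0,0,0.035,0,0,0],[-0.035,-0.004,0,0,0,0],[-0.035,-0.004,0,0,0,0],[-0.035,-0.004,0,0,0,0],[-0.035,-0.004,0,0,0,0],[0,-0.03,0,0,0,0],[0,-0.03,0,0,0,0],[0,-0.03,0,0,0,0],[0,0,0,0,0,0]]]'; python3 -c "
from h import *
tool();measure('side');measure('top');capdir();measure('top')"
```

```text
time: 20.37
tool_pos: [0.3208, -0.2984, 0.3456]
tool_rot: [-0.001, 0.947, 0.322, -0.001]
contact_force: [0.3, 0.6, 0.1]
gripper_width: 0.003
grasp_force: 0.0
t 20.37 tcp [ 0.3208 -0.2984  0.3456] xyaw 37.6 zaxis [-0.002  0.001 -1.   ] q6 -0.3 F [0.3 0.6 0.1] M [ 0.01  0.   -0.01] w 0.003 g 0.0
side bar n 472 mid [ 0.4668 -0.1175] len 0.156 yaw 40.6 zmed 0.2268 red [ 0.5108 -0.0801  0.2267] hub 58 [ 0.47   -0.119   0.2344]
rim 506 bbox [[0.431, -0.158, 0.137], [0.51, -0.08, 0.153]]
mark n 24 [ 0.4969 -0.1014  0.1441]
top bar n 608 mid [ 0.47 -0.12] len 0.156 yaw 41.1 zmed 0.229 red [ 0.5107 -0.0844  0.2288] hub 129 [ 0.4694 -0.1213  0.2347]
rim 663 bbox [[0.431, -0.16, 0.137], [0.508, -0.083, 0.153]]
mark n 27 [ 0.4925 -0.1035  0.1456]
side 178 capdir 39.2 offset of line from axis mm 4.2 len 0.062
top 211 capdir 41.5 offset of line from axis mm 0.0 len 0.061
top bar n 605 mid [ 0.4698 -0.1201] len 0.156 yaw 41.1 zmed 0.2289 red [ 0.5102 -0.0848  0.2286] hub 121 [ 0.4695 -0.1206  0.235 ]
rim 662 bbox [[0.431, -0.16, 0.138], [0.508, -0.083, 0.153]]
mark n 26 [ 0.4928 -0.1034  0.1455]
```

The key settled upright at 41° and the mark is at 37.6°. One more push, 3 mm further than the last.

```bash
python3 -m handwheel '[[[0,0.03,0,0,0,0],[0,0.03,0,0,0,0],[0,0.03,0,0,0,0],[0.035,0.004,0,0,0,0],[0.035,0.004,0,0,0,0],[0.035,0.004,0,0,0,0],[0.035,0.004,0,0,0,0],[0,0,-0.035,0,0,0],[0,0,-0.035,0,0,0],[0,0,-0.03,0,0,0],[0,0,-0.03,0,0,0],[-0.01,0.01,-0.01,0,0,0],[-0.004,0.005,0,0,0,0],[-0.002,0.002,0,0,0,0],[-0.002,0.002,0,0,0,0],[-0.0015,0.0015,0,0,0,0],[-0.0015,0.0015,0,0,0,0],[-0.001,0.001,0,0,0,0],[-0.001,0.001,0,0,0,0],[0,0,0,0,0,0]]]';  python3 -c "
from h import *
chk();capdir()"
```

```text
time: 22.28
tool_pos: [0.4399, -0.1666, 0.2085]
tool_rot: [0.002, 0.946, 0.324, 0.001]
contact_force: [3.3, -4.1, 3.6]
gripper_width: -0.002
grasp_force: 2.6
t 22.28 tcp [ 0.4399 -0.1666  0.2085] xyaw 37.8 zaxis [ 0.004 -0.003 -1.   ] q6 22.4 F [ 3.3 -4.1  3.6] M [-0.66 -0.46  0.02] w -0.002 g 2.6
perp 0.0137
side red [ 0.5101 -0.0801  0.2267] ang 42.2
top red [ 0.509  -0.0846  0.2292] ang 42.2
side 182 capdir 36.2 offset of line from axis mm 8.1 len 0.062
top 188 capdir 37.3 offset of line from axis mm 4.4 len 0.054
```

```bash
python3 -m handwheel '[[[-0.0006,0.0007,0,0,0,0],[-0.0006,0.0007,0,0,0,0],[0,0,0,0,0,0]]]';  python3 -c "
from h import *
chk();capdir()"; python3 -m handwheel '[[[0.001,-0.001,0,0,0,0],[0.003,-0.003,0,0,0,0],[0.007,-0.008,0,0,0,0],[0.01,-0.01,0.01,0,0,0],[0.003,-0.003,0.03,0,0,0],[0,0,0.03,0,0,0],[0,0,0.035,0,0,0],[0,0,0.035,0,0,0],[-0.035,-0.004,0,0,0,0],[-0.035,-0.004,0,0,0,0],[-0.035,-0.004,0,0,0,0],[-0.035,-0.004,0,0,0,0],[0,-0.03,0,0,0,0],[0,-0.03,0,0,0,0],[0,-0.03,0,0,0,0],[0,0,0,0,0,0]]]'; python3 - <<'E'
from h import *
tool();measure('side');measure('top');capdir();measure('top')
p,_=grab_frame("top");cv2.imwrite("pics/z5.png",cv2.resize(p[150:260,220:360],None,fx=5,fy=5,interpolation=cv2.INTER_CUBIC))
E
```

```text
time: 22.73
tool_pos: [0.4387, -0.1653, 0.2082]
tool_rot: [0.002, 0.946, 0.324, 0.001]
contact_force: [3.2, -4.4, 3.0]
gripper_width: -0.003
grasp_force: 2.8
t 22.73 tcp [ 0.4387 -0.1653  0.2082] xyaw 37.8 zaxis [ 0.004 -0.003 -1.   ] q6 22.5 F [ 3.2 -4.4  3. ] M [-0.7  -0.45 -0.04] w -0.003 g 2.8
perp 0.0119
side red [ 0.5097 -0.0827  0.2266] ang 40.4
top red [ 0.5102 -0.0862  0.2294] ang 40.1
side 182 capdir 34.7 offset of line from axis mm 7.7 len 0.062
top 188 capdir 35.0 offset of line from axis mm 4.7 len 0.054
time: 24.27
tool_pos: [0.3204, -0.2976, 0.3446]
tool_rot: [-0.002, 0.947, 0.322, -0.001]
contact_force: [0.2, -0.6, -0.0]
gripper_width: 0.001
grasp_force: 0.0
t 24.27 tcp [ 0.3204 -0.2976  0.3446] xyaw 37.6 zaxis [-0.003  0.003 -1.   ] q6 -0.3 F [ 0.2 -0.6 -0. ] M [ 0.02 -0.02 -0.  ] w 0.001 g 0.0
side bar n 477 mid [ 0.4692 -0.1165] len 0.156 yaw 38.4 zmed 0.2268 red [ 0.513  -0.0821  0.2265] hub 54 [ 0.4707 -0.1189  0.2345]
rim 509 bbox [[0.432, -0.156, 0.137], [0.51, -0.079, 0.153]]
mark n 19 [ 0.497  -0.1009  0.1445]
top bar n 607 mid [ 0.4683 -0.1203] len 0.155 yaw 38.8 zmed 0.2289 red [ 0.5106 -0.0863  0.229 ] hub 125 [ 0.4685 -0.1208  0.2346]
rim 670 bbox [[0.431, -0.16, 0.137], [0.508, -0.083, 0.153]]
mark n 27 [ 0.4924 -0.1037  0.145 ]
side 180 capdir 37.4 offset of line from axis mm 3.9 len 0.062
top 213 capdir 39.1 offset of line from axis mm -0.7 len 0.062
top bar n 610 mid [ 0.4692 -0.1202] len 0.155 yaw 38.8 zmed 0.229 red [ 0.5105 -0.0867  0.2287] hub 124 [ 0.4699 -0.1208  0.2346]
rim 666 bbox [[0.431, -0.16, 0.137], [0.509, -0.083, 0.153]]
mark n 26 [ 0.4926 -0.1033  0.1457]
```

View pics/z5.png

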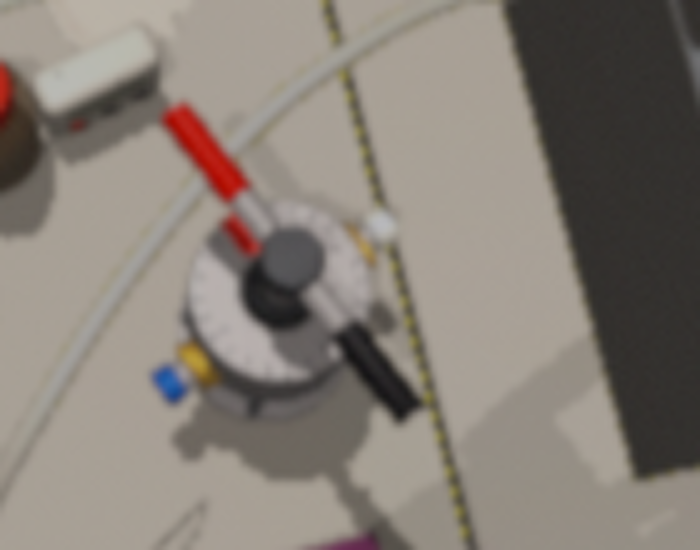

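The red arm lies parallel to the red line, at 38.6° against about 37.6°. The key stands upright at its original height, nothing else has moved and the gripper is clear.

```bash
python3 -c "
from plant import *
print(job_done())"
```

```text
the job is handed in; nothing more can be done
None
```

The key was turned clockwise about 137° until its red arm points within about 1° of the red line. It stands upright at its original height on the nut. The job is handed in at about 24.5 s with the gripper clear.

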